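Hold a strip down in the T-piece tacking jig

TASK

Keep the loose steel strip on edge and slide it endwise into the slot of the tacking jig, standing on the flat strip that already lies there, until it is fully home against the end stop, and let go of it. Then press the blue spring-return hold-down lever until the red line on its spring foot is level with the mouth of the sleeve (about 6 mm of foot travel, half of what it has) and keep it pressed there: the program finishes while the robot is still holding the lever down, so that the strip can be tacked. Leave the other things on the table where they are.

Things in the scene. Friction and masses are not known exactly. Their poses are not given: they have to be found in the camera images.
- jig: tacking jig fixed to the table: base plate 160 x 200 x 12 mm, on it a fixed flat strip (flange) 155 x 30 x 10 mm, lengthwise along the jig's y, top at z = 22 mm. Origin on the table under the flange's centre, z up. The slot is above the flange along y; the strip enters at -y and moves to +y. For y below -4 mm nothing stands above the flange. The lever's handle points to -x, to the robot
- mouth (a point): start of the slot, at (0, 14, 37) mm in the jig's frame. The slot is vertical, 13 mm wide, open above, between two pairs of guide blocks (y = 14 to 33 and 58 to 76 mm, reaching out to x = -37 and +37 mm, jaws from z = 24 to 44 mm). Two flared plates before it widen to about 29 mm at y = -4 mm
- stop (a point): middle of the face of the end stop, a steel block 40 mm wide, top at z = 52 mm; at (0, 78.5, 37) mm in the jig's frame. The strip's leading end must come to it
- web_strip: loose steel strip, plain flat bar 155 x 30 x 10 mm, about 0.35 kg, both ends alike, standing free on its long edge on the table (30 mm high, 10 mm thick). y axis along its length, x axis vertical (across the 30 mm), z axis across the thickness; origin in the middle of one 155 x 30 side face
- strip_mid (a point): centre of the loose strip, 15 mm above its lower edge. When home in the jig it is at about (0, 1, 37) mm in the jig's frame, the strip's top edge at z = 52 mm
- hold_down_lever (a joint): blue spring-return lever, rad: 0 = up at rest, 0.37 above level; grows as the handle is pressed down (about 2 N at first, 4 N at 0.30, 10 N at 0.37), level at 0.37, stop at 0.46; springs up when let go. With the strip home the foot meets its top edge at 0.30, has moved 6 mm at 0.37 and bottoms out at 0.44
- lever_pivot (a point): lever's hinge axis, along the jig's y, at (85, 45, 82) mm in the jig's frame
- lever_pad (a point): top centre of the black palm knob (37 mm across) on the lever's end, pressed from above. 205 mm from the pivot along the lever, 24.5 mm above its centre line. In the jig's frame at (-97, 45, 179) mm at lever 0, (-115, 45, 121) at 0.30, (-120, 45, 106) at 0.37. 1 mm of foot travel is about 2.4 mm of knob height
- foot (a joint): travel of the spring foot into its sleeve on the lever, m: 0 = fully out, 0.006 = red line level with the sleeve's mouth, 0.012 = bottomed out. Spring: about 5 N at first contact, 13 N at 6 mm, 21 N at the end
- foot_tip (a point): underside of the foot's black round pad (18 mm across, on a 10 mm steel spindle with a 2 mm red line), 85 mm from the pivot along the lever. With the lever up it hangs over the slot at y = 45 mm in the jig's frame, 27 mm above the top edge of a seated strip, so the strip must come in endwise below it
- weld_magnet: bystander: flat red welding magnet, a triangle 85 x 85 x 15 mm, lying on the table
- paint_marker: bystander: white and green paint marker, 135 mm long, 17 mm thick, lying on the table
- square_tube: bystander: piece of square steel tube 40 x 110 x 40 mm, lying on the table
- tape_measure: bystander: yellow tape measure 64 x 83 x 32 mm, on the table
Mind the look-alikes: they are no part of the job. What is shaped like the web_strip but orange or yellow is not meant.

How it is judged:
By the outcome, as a careful person would: the job done as asked, in the order asked, and still so for the second after the job is handed in, while the arm keeps its last pose, push and grip.
It also fails if it takes over 58 s, if anything falls off the work surface, if the arm or the gripper's body presses on something with over 40 N, if the wrist force passes 120 N, or if a joint passes its speed limit or range.

ROBOT

A 6-joint arm with a two-finger parallel gripper is mounted at the origin on a cart in front of the work surface, level with it; the furniture and walls round the work are solid. World frame = base frame: x ahead of the robot, y to its left, z up, the work surface at z = 0. Lengths are in m, angles in rad, forces in N, time in s.
With the tool pointing down it reaches from about 0.375 to 0.975 m from the base axis. Payload 3.8 kg.
Tool frame: the origin (TCP) lies on the centre line of the jaws, within the pads' length; the fingertips stand 17 mm ahead of it and the grasp point (between the pads) lies 2 mm behind it (bot.tip_extent is the distance from the TCP to the fingertips, in m); z points along the fingers, y is the line along which they close (so a half turn about z gives the same grasp; the last joint's range is limited). The gripper opens to 85 mm and grips with 20 to 120 N. Pads are 22 mm wide; open, the fingers measure 114 mm over their backs; the gripper's body (76 mm by 85 mm) begins 54 mm behind the grasp point. The pads swing forward as they close: fully open they stand 13 mm farther back than shut.
Start: joints at [1.184, 0.264, 1.604, -0, 1.274, -0.037], TCP at [0.231, 0.634, 0.222] pointing down, gripper open.
Joint ranges: [-2.63, 2.63], [-0.94, 2.18], [0.31, 2.57], [-1.31, 4.45], [0, 2.66], [-2.55, 2.55]. Speed limits (rad/s): [2.57, 2.57, 3.14, 3.14, 3.14, 3.14].

INTERFACE

Orientations are given as a rotation vector (axis times angle).
In Python, from workcell import readout, read_camera, finish_job, bot gives the robot as it stands.
- The arm moves only by the tool jog_arm, never from a script. Its argument "deltas" is one flat list of numbers, 7 for each row, row after row: the shift along the tool's x, y, z in m, then the turn, a rotation vector about the tool's x, y, z in degrees, then the gripper command: -1 is shut, 1 is fully open, values between are in proportion. A call has 1 to 8 rows; each row is the pose to reach, as a shift and turn from the pose commanded when the call began, along the tool's axes at that moment; what a row does not reach only later rows make up. A row lasts 1/10 s, in which the tool goes at most 50 mm and 8.59 degrees, less where a joint would pass 70% of its speed; a pose out of reach is approached as far as the arm can. A call with a gripper value outside its range is refused whole. The fingers move at their own pace and stop on an object; "squeeze" is the grip in N (left out, the last holds). Time passes only in rows, so rows that repeat a pose let the fingers close. It gives the time, the measured TCP pose, the force, the opening and the grip force at its end, in the units of the state.
- readout.read_state(): the state, without advancing time (a new reading comes with each control period).
- read_camera(name): name is "side" or "top"; returns a dict with "color" (480x640x3 uint8, blue, green, red), "fx", "fy", "cx", "cy" (pixels), "origin" and "attitude" of the camera in the world. Camera axes: x right, y down, z forward; pixel columns grow to the right and rows downward; lengths in m; the calibration is good to about 2 mm. A picture is of the moment at which its call begins. There is no depth.
- finish_job(): hands the job in; it is judged then, once.
The state is a dict: "time": time; "q": joint angles; "joint_vel": joint speeds; "joint_torque": joint torques, N m; "tool_pos": TCP position; "tcp_rot": TCP orientation; "wrist_force": force on the tool from outside, world axes, zero at the start; "torque": the same for the moment, N m; "width": opening from 0.0 (shut) to 1.0 (fully open); "grip_force": force on a finger pad.
Only numpy, scipy, OpenCV 4.12 (cv2) and the standard library are available. Lean on these libraries where they do the work, as an engineer would, in place of code of your own. Each camera call takes 0.05 s, during which the arm holds its last target. There are 200 camera calls.

## Working session

There is one attempt and no reset: what is moved stays moved. The work goes in short steps, Python scripts to look and compute and a tool call to move; the robot and the scene stay as the last step left them, time stands still between calls to the robot, and variables do not carry over. Pictures are saved under pics/ and viewed, at most 10 in all, crops included, and the job is handed in when it is done.

Besides the shell and the picture viewer there is one more tool, called by a JSON object that holds its "api" and its "payload". jog_arm: Moves the arm, as the interface text tells. Its arguments: {"type":"object","properties":{"deltas":{"type":"array"},"squeeze":{"type":"number"}},"required":["deltas"]}

```bash
mkdir -p pics; ls
cat > h.py <<'E'
import numpy as np, cv2
from scipy.spatial.transform import Rotation as R
from workcell import readout, read_camera, finish_job, bot
def ray(c,u,v):
    A=np.array(c["attitude"],float)
    M=A if A.shape==(3,3) else (R.from_rotvec(A).as_matrix() if A.size==3 else R.from_quat(A).as_matrix())
    return np.array(c["origin"]), M@np.array([(u-c["cx"])/c["fx"],(v-c["cy"])/c["fy"],1.])
def onz(c,u,v,z):
    o,d=ray(c,u,v); return o+d*(z-o[2])/d[2]
def proj(c,p):
    A=np.array(c["attitude"],float)
    M=A if A.shape==(3,3) else R.from_rotvec(A).as_matrix()
    q=M.T@(np.array(p)-c["origin"]); return c["fx"]*q[0]/q[2]+c["cx"],c["fy"]*q[1]/q[2]+c["cy"]
E
python3 - <<'E'
from h import *
for n in("top","side"):
    c=read_camera(n); cv2.imwrite(f"pics/{n}0.png",c["color"]); print(n,{k:v for k,v in c.items() if k!="color"})
print(readout.read_state())
E
```

```text
pics
top {'fx': 470.16090668814905, 'fy': 470.16090668814905, 'cx': 320.2279376193492, 'cy': 241.94267995034903, 'origin': array([ 0.45583037, -0.03041259,  1.11669616]), 'attitude': array([-2.18485517,  2.13954345, -0.13824196])}
side {'fx': 544.7049891310446, 'fy': 544.7049891310446, 'cx': 321.62425788593913, 'cy': 240.62383174934627, 'origin': array([ 0.38884091, -0.92596853,  0.69096312]), 'attitude': array([-2.08720642,  0.2249395 , -0.14458044])}
{'time': 0.1, 'q': array([ 1.18409468e+00,  2.64688248e-01,  1.60527430e+00, -1.97259869e-05,
        1.27373814e+00, -3.69229238e-02]), 'joint_vel': array([-0.00047515, -0.00127188, -0.00316224, -0.00153641,  0.00059335,
        0.00058058]), 'joint_torque': array([-3.64312164e-04, -5.16711867e+01, -3.68587196e+01, -6.71195971e-05,
        6.24297943e-03, -7.77966670e-05]), 'tool_pos': array([0.23107022, 0.6334612 , 0.22115964]), 'tcp_rot': array([-0.54655141, -3.09325183,  0.00324308]), 'wrist_force': array([-0.47079506,  0.11511986, -0.16070605]), 'torque': array([0.00889499, 0.00098357, 0.03935708]), 'grip_force': 0.0, 'width': 0.999173543687725}
```

View pics/top0.png

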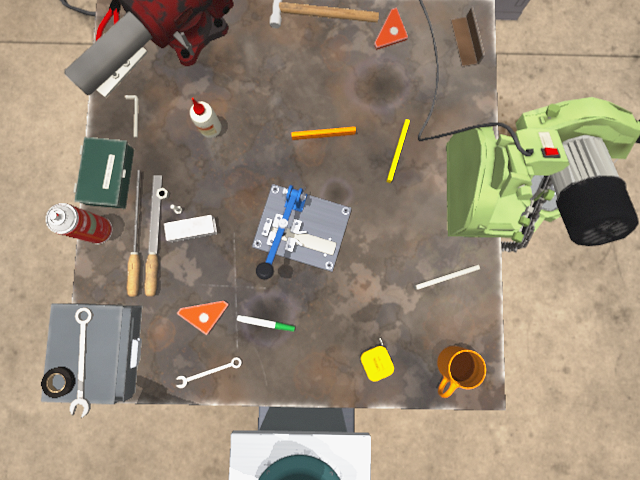

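View pics/side0.png

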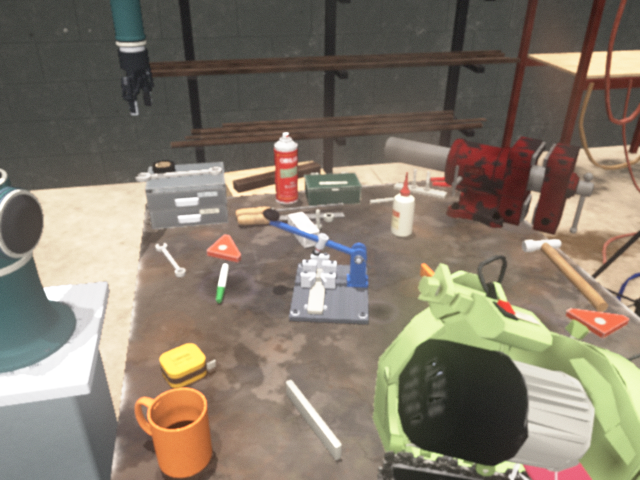

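The top view shows the strip at about (417,287)-(480,267). The jig is at about (302,230), with its flange end near (335,247) and its knob at (264,270).

Run:
```python
from h import *
c=read_camera("top"); im=c["color"]
hsv=cv2.cvtColor(im,cv2.COLOR_BGR2HSV)
m=((hsv[...,2]>150)&(hsv[...,1]<60)).astype(np.uint8)
def big(x0,y0,x1,y1):
    s=np.zeros_like(m); s[y0:y1,x0:x1]=m[y0:y1,x0:x1]
    n,l,st,_=cv2.connectedComponentsWithStats(s); k=1+st[1:,4].argmax(); 
    return max(cv2.findContours((l==k).astype(np.uint8),0,1)[0],key=cv2.contourArea)
r=cv2.minAreaRect(big(405,255,490,298)); print(r)
for p in cv2.boxPoints(r): print(p,onz(c,*p,.03)[:2],onz(c,*p,.0)[:2])
print("cen",onz(c,*r[0],.03))
k=(hsv[...,2]<60).astype(np.uint8); s=np.zeros_like(k); s[255:285,250:279]=k[255:285,250:279]
n,l,st,ce=cv2.connectedComponentsWithStats(s); print("knob",st[1:],ce[1:])
cv2.imwrite("pics/a.png",cv2.resize(im[175:280,245:360],None,fx=5,fy=5,interpolation=cv2.INTER_CUBIC))
```

```text
((448.607177734375, 279.6553955078125), (12.730321884155273, 67.06181335449219), 70.66519165039062)
[414.86    284.75092] [ 0.4930414  -0.25686607] [ 0.49406867 -0.26311768]
[478.13953 262.54755] [ 0.54748046 -0.40423786] [ 0.55001061 -0.41455791]
[482.35437 274.55988] [ 0.51979941 -0.41346225] [ 0.52156538 -0.42403695]
[419.07483 296.76324] [ 0.46570993 -0.26646857] [ 0.46598268 -0.27298528]
cen [ 0.50639512 -0.33501611  0.03      ]
knob [[256 262  18  17 205]] [[264.25365854 269.95609756]]
```

View pics/a.png

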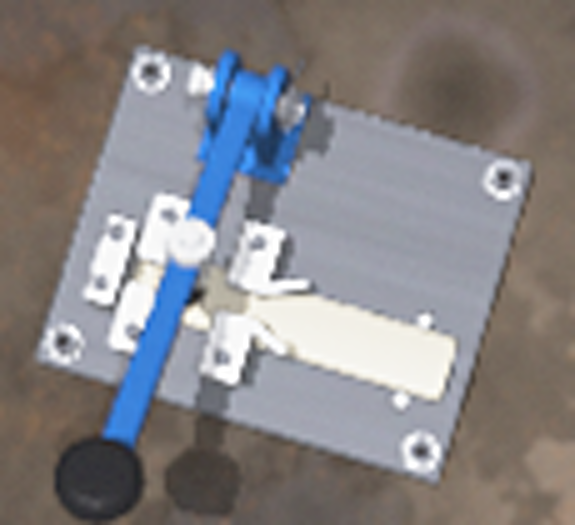

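Run:
```python
from h import *
c=read_camera("top"); im=c["color"]
hsv=cv2.cvtColor(im,cv2.COLOR_BGR2HSV)
f=lambda u,v:((u+.5)/5-.5+245,(v+.5)/5-.5+175)
P=[onz(c,*f(*p),.012)[:2] for p in((137,47),(532,163),(438,480),(38,362))]
d1=P[0]-P[1];d2=P[3]-P[2];print("plate",np.linalg.norm(d1),np.linalg.norm(d2),np.linalg.norm(P[0]-P[3]),np.linalg.norm(P[1]-P[2]))
d=d1+d2; e=(P[0]+P[1]-P[2]-P[3]); e=np.array([e[1]*-1,e[0]]) # rotate x->y
e=np.array([-( (P[0]+P[1]-P[2]-P[3])[1]),(P[0]+P[1]-P[2]-P[3])[0]])
ay,ax=np.arctan2(d[1],d[0]),np.arctan2(e[1],e[0]);print("y-dir deg",np.degrees([ay,ax]))
a=ay;y=np.array([np.cos(a),np.sin(a)]);x=np.array([y[1],-y[0]])
end=np.mean([onz(c,*f(*p),.022)[:2] for p in((456,341),(441,400))],0)
o=end+.0775*y;print("origin from flange",o,"platecentre in jig",[(np.mean(P,0)-o)@x,(np.mean(P,0)-o)@y])
k=onz(c,264.25,269.96,.172)[:2];print("knob jig",(k-o)@x,(k-o)@y)
for t in(170,190,205):
    m=((hsv[...,2]>t)&(hsv[...,1]<50)).astype(np.uint8);m[:, :405]=0;m[:,490:]=0;m[:260]=0;m[298:]=0
    pts=cv2.findNonZero(m); print(t,len(pts)); r=cv2.minAreaRect(pts);print(r)
    vx,vy,x0,y0=cv2.fitLine(pts,cv2.DIST_L2,0,.01,.01).ravel()
    b=r[0];A=onz(c,b[0]-31*vx,b[1]-31*vy,.03);B=onz(c,b[0]+31*vx,b[1]+31*vy,.03);print(onz(c,*b,.03),onz(c,x0,y0,.03),np.degrees(np.arctan2(*(A-B)[[1,0]])))
i2=cv2.resize(im[255:300,405:495],None,fx=6,fy=6,interpolation=cv2.INTER_CUBIC)
s=read_camera("side")["color"][370:470,270:360]
cv2.imwrite("pics/b.png",cv2.resize(i2,None,fx=1,fy=1))
```

```text
plate 0.1975209285620245 0.1967819608496976 0.15866534026971138 0.15817042675214465
y-dir deg [74.68062081 74.62582749]
origin from flange [0.59404457 0.00483268] platecentre in jig [np.float64(0.02911282660275719), np.float64(0.010970020844722322)]
knob jig -0.09825893120533731 0.046272650488378
170 344
((447.4638671875, 276.8893127441406), (5.393229961395264, 66.71697235107422), 71.91655731201172)
[ 0.51272482 -0.33244632  0.03      ] [ 0.51303615 -0.33259443  0.03      ] 109.05761302062841
190 320
((447.550048828125, 276.6499938964844), (4.743415832519531, 66.40782928466797), 71.56504821777344)
[ 0.51328182 -0.33265278  0.03      ] [ 0.51297506 -0.33213488  0.03      ] 108.9992262877104
205 306
((447.5500183105469, 276.64996337890625), (4.743415832519531, 65.7753677368164), 71.56504821777344)
[ 0.51328188 -0.33265271  0.03      ] [ 0.51285805 -0.3319108   0.03      ] 108.9041129384059
```

View pics/b.png

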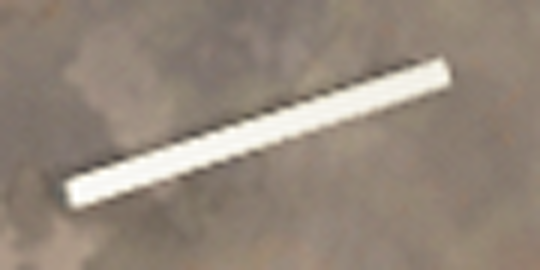

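The crop shows the strip cleanly at its full length. That puts its centre at about (0.513, -0.332) with its axis at 109°. The jig origin is at about (0.594, 0.005), with its y-axis at 74.7°.

```bash
cat >> h.py <<'E'
O=np.array([.594,.005]); A=np.radians(74.7); JY=np.array([np.cos(A),np.sin(A)]); JX=np.array([JY[1],-JY[0]])
def J(x,y): return O+JX*x+JY*y
def delta(p,yawy,s=None):
    "tool-frame shift mm and turn deg to pointing-down pose with tool y at yawy deg"
    s=s or readout.read_state(); M=R.from_rotvec(s["tcp_rot"])
    a=np.radians(yawy); Y=np.array([np.cos(a),np.sin(a),0]); Z=np.array([0,0,-1.]); T=R.from_matrix(np.c_[np.cross(Y,Z),Y,Z])
    print("shift mm",np.round(M.inv().apply(np.array(p)-s["tool_pos"])*1e3,1),"turn",np.round(np.degrees((M.inv()*T).as_rotvec()),2))
E
python3 - <<'E'
from h import *
delta([.5,.2,.3],45); delta([.527,-.372,.12],19)
E
```

```text
shift mm [-401.2 -315.5  -77.9] turn [-6.000e-02  1.000e-02  2.496e+01]
shift mm [-622.6 -843.4  102.6] turn [-6.000e-02  2.000e-02  5.096e+01]
```

{"api": "jog_arm", "payload": {"deltas": [0, 0, -0.05, 0, 0, 0, 1, -0.4, -0.315, -0.078, 0, 0, 25, 1, -0.4, -0.315, -0.078, 0, 0, 25, 1, -0.4, -0.315, -0.078, 0, 0, 25, 1, -0.4, -0.315, -0.078, 0, 0, 25, 1, -0.4, -0.315, -0.078, 0, 0, 25, 1, -0.4, -0.315, -0.078, 0, 0, 25, 1, -0.4, -0.315, -0.078, 0, 0, 25, 1], "squeeze": 80}}

```text
time: 1.05
tool_pos: [0.4158, 0.3351, 0.2918]
tcp_rot: [1.203, 2.902, 0.001]
wrist_force: [1.7, 0.2, -0.2]
width: 1.001
grip_force: 0.0
```

Run:
```python
from h import *
print(readout.read_state()["tool_pos"]); delta([.527,-.372,.22],19)
```

```text
[0.41575897 0.33505876 0.29182266]
shift mm [-578.8 -421.1   71.7] turn [ 0.03  0.   25.98]
```

{"api": "jog_arm", "payload": {"deltas": [-0.579, -0.421, 0, 0, 0, 26, 1, -0.579, -0.421, 0, 0, 0, 26, 1, -0.579, -0.421, 0, 0, 0, 26, 1, -0.579, -0.421, 0, 0, 0, 26, 1, -0.579, -0.421, 0, 0, 0, 26, 1, -0.579, -0.421, 0, 0, 0, 26, 1, -0.579, -0.421, 0, 0, 0, 26, 1, -0.579, -0.421, 0, 0, 0, 26, 1]}}

```text
time: 1.85
tool_pos: [0.4771, -0.0603, 0.2919]
tcp_rot: [1.825, 2.556, 0.001]
wrist_force: [0.5, -0.1, 0.6]
width: 0.999
grip_force: 0.0
```

Run:
```python
from h import *
print(readout.read_state()["tool_pos"]); delta([.527,-.372,.12],19)
```

```text
[ 0.47712303 -0.06025224  0.29188019]
shift mm [-311.   -54.2  171.9] turn [ 0.05  0.02 -0.05]
```

{"api": "jog_arm", "payload": {"deltas": [-0.25, -0.04, 0, 0, 0, 0, 0.2, -0.25, -0.04, 0, 0, 0, 0, 0.2, -0.25, -0.04, 0.05, 0, 0, 0, 0.2, -0.311, -0.054, 0.17, 0, 0, 0, 0.2, -0.311, -0.054, 0.17, 0, 0, 0, 0.2, -0.311, -0.054, 0.17, 0, 0, 0, 0.2, -0.311, -0.054, 0.17, 0, 0, 0, 0.2, -0.311, -0.054, 0.17, 0, 0, 0, 0.2]}}

```text
time: 2.65
tool_pos: [0.5257, -0.3715, 0.1179]
tcp_rot: [-1.825, -2.553, 0.001]
wrist_force: [0.1, 0.4, 0.1]
width: 0.601
grip_force: 0.0
```

{"api": "jog_arm", "payload": {"deltas": [0, 0, 0, 0, 0, 0, 0.2, 0, 0, 0, 0, 0, 0, 0.2]}}

```text
time: 2.85
tool_pos: [0.5267, -0.3697, 0.1208]
tcp_rot: [-1.825, -2.554, -0.001]
wrist_force: [-0.0, -0.2, 0.5]
width: 0.601
grip_force: 0.0
```

Run:
```python
from h import *
s=readout.read_state();print(s["tool_pos"],s["width"]); delta([.527,-.372,.021],19)
c=read_camera("top");im=c["color"];c2=read_camera("side")["color"]
a=cv2.resize(im[210:330,400:520],None,fx=3.3,fy=3.3,interpolation=2);b=cv2.resize(c2[340:480,230:370],(396,396),interpolation=2)
cv2.imwrite("pics/c.png",np.hstack([a,b]));print(proj(c,s["tool_pos"]))
```

```text
[ 0.52673792 -0.36971006  0.12083974] 0.6012172707442639
shift mm [-2.4 -0.4 99.8] turn [-0.05 -0.11 -0.1 ]
(np.float64(476.7231045447388), np.float64(268.65761939410805))
```

View pics/c.png

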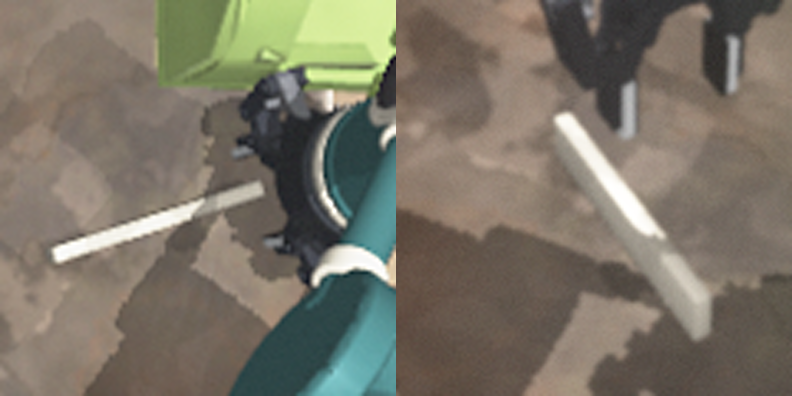

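The strip lies between the open fingers, crossing at the planned spot. The green saw is behind them, clear by a few cm. I'll descend.

{"api": "jog_arm", "payload": {"deltas": [-0.002, 0, 0.03, 0, 0, 0, 0.2, -0.002, 0, 0.06, 0, 0, 0, 0.2, -0.002, 0, 0.08, 0, 0, 0, 0.2, -0.002, 0, 0.09, 0, 0, 0, 0.2, -0.002, 0, 0.099, 0, 0, 0, 0.2, -0.002, 0, 0.099, 0, 0, 0, 0.2]}}

```text
time: 3.55
tool_pos: [0.5281, -0.3713, 0.0228]
tcp_rot: [1.824, 2.558, 0.0]
wrist_force: [-0.3, 0.2, -0.8]
width: 0.603
grip_force: 0.0
```

{"api": "jog_arm", "payload": {"deltas": [0, 0, 0, 0, 0, 0, -0.4, 0, 0, 0, 0, 0, 0, -0.5, 0, 0, 0, 0, 0, 0, -0.6, 0, 0, 0, 0, 0, 0, -0.7, 0, 0, 0, 0, 0, 0, -0.9, 0, 0, 0, 0, 0, 0, -1, 0, 0, 0, 0, 0, 0, -1, 0, 0, 0, 0, 0, 0, -1]}}

```text
time: 4.35
tool_pos: [0.5279, -0.3718, 0.0225]
tcp_rot: [-1.825, -2.557, -0.0]
wrist_force: [-0.1, -0.5, 0.1]
width: -0.001
grip_force: 0.0
```

Run:
```python
from h import *
s=readout.read_state();print(s["tool_pos"],s["width"],s["grip_force"])
c=read_camera("top");im=c["color"];c2=read_camera("side")["color"]
a=cv2.resize(im[210:330,400:520],None,fx=3.3,fy=3.3,interpolation=2);b=cv2.resize(c2[340:480,230:370],(396,396),interpolation=2)
cv2.imwrite("pics/d.png",np.hstack([a,b]))
```

```text
[ 0.52786485 -0.37178504  0.02253304] -0.0006659453733329633 0.0
```

View pics/d.png

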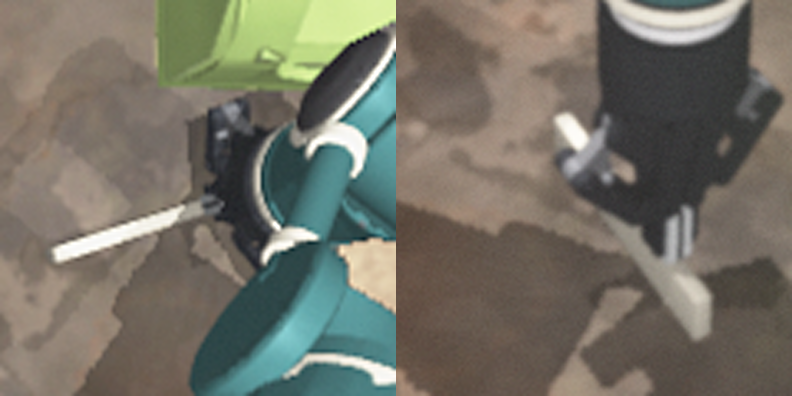

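The fingers shut on nothing, and in the side view the strip seems to sit just left of and below the pads. I'll check this by projection.

Run:
```python
from h import *
c=read_camera("side");t=read_camera("top")
d=np.array([np.cos(np.radians(109)),np.sin(np.radians(109))])
f=lambda p:np.round((np.array(proj(c,p))-[230,340])*396/140)
g=lambda p:np.round((np.array(proj(t,p))-[400,210])*3.3)
C=np.array([.513,-.332])
for k in(-.0775,-.042,.0775):
  for z in(0,.03): print(k,z,f([*(C+k*d),z]),g([*(C+k*d),z]))
p=readout.read_state()["tool_pos"]
print("tcp",f(p),"tip",f(p-[0,0,.017]), g(p))
# side strip end measurement: top corner end near (703,300)/(710,292) in crop
for u,v in((688,305),(708,292),(572,112),(556,122)):
  print(onz(c,(u-396)*140/396+230,v*140/396+340,.03))
```

```text
-0.0775 0 [305. 337.] [245. 189.]
-0.0775 0.03 [306. 299.] [260. 187.]
-0.042 0 [269. 290.] [199. 204.]
-0.042 0.03 [270. 252.] [212. 202.]
0.0775 0 [164. 150.] [ 43. 255.]
0.0775 0.03 [163. 114.] [ 52. 254.]
tcp [272. 261.] tip [272. 283.] [209. 201.]
[ 0.52998848 -0.40737417  0.03      ]
[ 0.54212092 -0.40164037  0.03      ]
[ 0.49536338 -0.25882113  0.03      ]
[ 0.48473915 -0.26489487  0.03      ]
```

Run:
```python
from h import *
print({k:getattr(bot,k) for k in dir(bot) if not k.startswith('_')})
s=readout.read_state();print(s)
c=read_camera("side");p=s["tool_pos"]
cv2.imwrite("pics/e.png",cv2.resize(c["color"][380:460,280:380],(800,600*16//15),interpolation=2)[:600])
print([((proj(c,p-[0,0,k])[0]-280)*8,(proj(c,p-[0,0,k])[1]-380)*8) for k in (0,.017)])
```

```text
{'MotionError': <class 'workcell.MotionError'>, 'tip_extent': 0.017}
{'time': 4.55, 'q': array([-6.52164902e-01,  3.94064566e-01,  1.83039813e+00,  2.42891336e-05,
        9.17246305e-01, -9.83032440e-01]), 'joint_vel': array([-0.00045412, -0.00051936, -0.00104538, -0.00122182,  0.0012064 ,
       -0.00020949]), 'joint_torque': array([-3.69372050e-03, -5.21767008e+01, -3.04917276e+01, -4.75445395e-04,
        1.48509534e-03, -1.12421125e-05]), 'tool_pos': array([ 0.52787919, -0.37176391,  0.02254011]), 'tcp_rot': array([-1.82523643e+00, -2.55683195e+00, -3.61567808e-05]), 'wrist_force': array([ 1.10949195, -0.14747578,  0.45650484]), 'torque': array([ 0.05381868, -0.01476891, -0.02950049]), 'grip_force': 0.0, 'width': 0.0007529832547961014}
[(np.float64(369.89805359092634), np.float64(419.0888683307844)), (np.float64(368.5710253091074), np.float64(479.96781113497036))]
```

View pics/e.png

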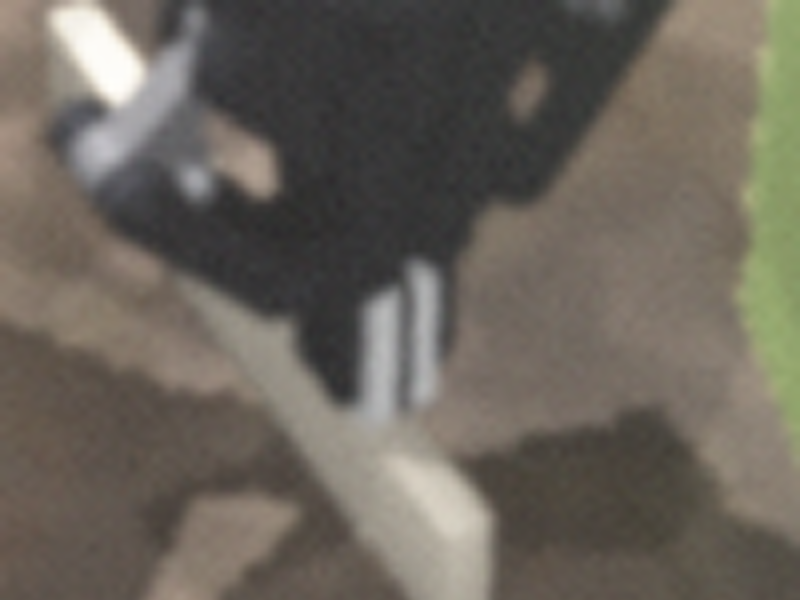

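The shut pads end at row 415 of this crop, above the strip's top edge. The tips are therefore about 30 mm higher than the reading implies. I'll open and lower in small steps, watching the force.

{"api": "jog_arm", "payload": {"deltas": [0, 0, 0, 0, 0, 0, 0.2, 0, 0, 0, 0, 0, 0, 0.2, 0, 0, 0, 0, 0, 0, 0.2, 0, 0, 0, 0, 0, 0, 0.2, 0, 0, 0.002, 0, 0, 0, 0.2, 0, 0, 0.004, 0, 0, 0, 0.2, 0, 0, 0.005, 0, 0, 0, 0.2, 0, 0, 0.005, 0, 0, 0, 0.2]}}

```text
time: 5.4
tool_pos: [0.5276, -0.3716, 0.0172]
tcp_rot: [-1.825, -2.556, -0.0]
wrist_force: [-0.1, -0.2, 0.2]
width: 0.598
grip_force: 0.0
```

{"api": "jog_arm", "payload": {"deltas": [0, 0, 0.002, 0, 0, 0, 0.2, 0, 0, 0.004, 0, 0, 0, 0.2, 0, 0, 0.004, 0, 0, 0, 0.2]}}

```text
time: 5.7
tool_pos: [0.5276, -0.3716, 0.0132]
tcp_rot: [-1.825, -2.556, -0.0]
wrist_force: [-0.2, 0.1, 0.7]
width: 0.6
grip_force: 0.0
```

{"api": "jog_arm", "payload": {"deltas": [0, 0, 0.002, 0, 0, 0, 0.2, 0, 0, 0.004, 0, 0, 0, 0.2, 0, 0, 0.006, 0, 0, 0, 0.2, 0, 0, 0.008, 0, 0, 0, 0.2, 0, 0, 0.008, 0, 0, 0, 0.2]}}

```text
time: 6.2
tool_pos: [0.5276, -0.3716, 0.0051]
tcp_rot: [-1.825, -2.556, -0.0]
wrist_force: [0.1, -0.2, -1.5]
width: 0.599
grip_force: 0.0
```

{"api": "jog_arm", "payload": {"deltas": [0, 0, 0.002, 0, 0, 0, 0.2, 0, 0, 0.004, 0, 0, 0, 0.2, 0, 0, 0.006, 0, 0, 0, 0.2, 0, 0, 0.006, 0, 0, 0, 0.2]}}

```text
time: 6.6
tool_pos: [0.5276, -0.3716, -0.0008]
tcp_rot: [-1.825, -2.556, -0.0]
wrist_force: [0.6, 0.4, -0.2]
width: 0.598
grip_force: 0.0
```

No contact below the nominal floor, so the height offset is real: tip z is about the reading plus 12 mm. I'll go 7 mm lower and close.

{"api": "jog_arm", "payload": {"deltas": [0, 0, 0.002, 0, 0, 0, 0.2, 0, 0, 0.004, 0, 0, 0, 0.2, 0, 0, 0.006, 0, 0, 0, 0.2, 0, 0, 0.007, 0, 0, 0, 0.2, 0, 0, 0.007, 0, 0, 0, 0.2]}}

```text
time: 7.1
tool_pos: [0.5277, -0.3717, -0.0077]
tcp_rot: [-1.825, -2.557, -0.0]
wrist_force: [-0.9, 0.4, -0.9]
width: 0.597
grip_force: 0.0
```

{"api": "jog_arm", "payload": {"deltas": [0, 0, 0, 0, 0, 0, -0.4, 0, 0, 0, 0, 0, 0, -0.5, 0, 0, 0, 0, 0, 0, -0.6, 0, 0, 0, 0, 0, 0, -0.7, 0, 0, 0, 0, 0, 0, -0.9, 0, 0, 0, 0, 0, 0, -1, 0, 0, 0, 0, 0, 0, -1, 0, 0, 0, 0, 0, 0, -1]}}

```text
time: 7.9
tool_pos: [0.528, -0.372, -0.0071]
tcp_rot: [1.825, 2.557, -0.0]
wrist_force: [-0.9, -0.3, 3.1]
width: 0.102
grip_force: 79.2
```

Run:
```python
from h import *
c=read_camera("side");s=readout.read_state();print(s["tool_pos"],s["width"],s["grip_force"],s["wrist_force"])
cv2.imwrite("pics/f.png",cv2.resize(c["color"][360:460,260:380],(720,600),interpolation=2))
```

```text
[ 0.52803558 -0.3720071  -0.00712207] 0.10209234535653881 79.24275755882263 [-1.53713722  0.89710007  2.16657833]
```

View pics/f.png

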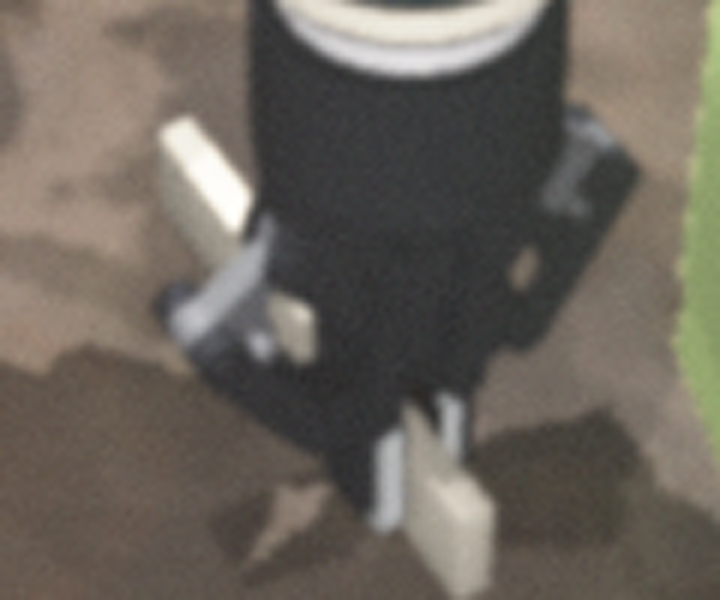

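The strip is held upright between the pads (width 0.10, 79 N). Lift.

{"api": "jog_arm", "payload": {"deltas": [0, 0, -0.005, 0, 0, 0, -1, 0, 0, -0.015, 0, 0, 0, -1, 0, 0, -0.035, 0, 0, 0, -1, 0, 0, -0.06, 0, 0, 0, -1, 0, 0, -0.08, 0, 0, 0, -1, 0, 0, -0.09, 0, 0, 0, -1, 0, 0, -0.09, 0, 0, 0, -1, 0, 0, -0.09, 0, 0, 0, -1]}}

```text
time: 8.75
tool_pos: [0.5275, -0.3714, 0.082]
tcp_rot: [-1.825, -2.556, -0.0]
wrist_force: [0.3, -0.5, -3.1]
width: 0.103
grip_force: 78.5
```

Run:
```python
from h import *
s=readout.read_state();print(s["tool_pos"],s["width"],s["grip_force"],s["wrist_force"])
delta([*J(0,-.14),.083],-15.3)
```

```text
[ 0.5274804  -0.37142219  0.08201296] 0.10291717932531926 78.45560073852539 [ 0.27946914 -0.51817883 -3.11685894]
shift mm [218.7 106.4  -0.9] turn [-4.000e-02 -3.000e-02  3.426e+01]
```

{"api": "jog_arm", "payload": {"deltas": [0.015, 0.007, 0, 0, 0, 2.5, -1, 0.05, 0.024, 0, 0, 0, 8, -1, 0.09, 0.044, 0, 0, 0, 14, -1, 0.13, 0.063, 0, 0, 0, 20.5, -1, 0.165, 0.08, 0, 0, 0, 26, -1, 0.195, 0.095, 0, 0, 0, 30.5, -1, 0.21, 0.102, 0, 0, 0, 33, -1, 0.2187, 0.1064, 0, 0, 0, 34.2, -1]}}

```text
time: 9.55
tool_pos: [0.5559, -0.128, 0.0805]
tcp_rot: [-2.493, -1.906, 0.004]
wrist_force: [-0.2, 0.2, -2.6]
width: 0.1
grip_force: 78.4
```

{"api": "jog_arm", "payload": {"deltas": [0, 0, 0, 0, 0, 0, -1, 0, 0, 0.01, 0, 0, 0, -1, 0, 0, 0.02, 0, 0, 0, -1, 0, 0, 0.03, 0, 0, 0, -1, 0, 0, 0.04, 0, 0, 0, -1, 0, 0, 0.05, 0, 0, 0, -1, 0, 0, 0.05, 0, 0, 0, -1]}}

```text
time: 10.25
tool_pos: [0.5557, -0.1302, 0.0302]
tcp_rot: [-2.494, -1.905, 0.004]
wrist_force: [-0.7, -0.0, -2.5]
width: 0.102
grip_force: 78.3
```

Run:
```python
from h import *
s=readout.read_state();p=s["tool_pos"];print(p,s["width"],s["grip_force"],s["wrist_force"])
delta([*J(0,-.14),.0155],-15.3)
q=p[:2]-O;print("tcp in jig",q@JX,q@JY)
t=read_camera("top");c=read_camera("side")
b=cv2.resize(c["color"][225:345,265:405],(700,600),interpolation=2)
a=cv2.resize(t["color"][195:280,290:410],(800,567),interpolation=2)
cv2.imwrite("pics/g.png",a);cv2.imwrite("pics/g2.png",b)
# predicted in crop: strip leading end top, and slot centreline points at top z
f=lambda P:np.round((np.array(proj(t,P))-[290,195])*800/120)
zt=p[2]+.0075+.03
lead=p[:2]+JY*(.042+.0775);print("lead",f([*lead,zt]),"trail",f([*(p[:2]+JY*(.042-.0775)),zt]))
for y in(-.0775,-.004,.014,.033,.0785):print(y,f([*J(0,y),.022]),f([*J(0,y),.044]))
```

```text
[ 0.55565525 -0.13018417  0.03024196] 0.10196204043192111 78.33654999732971 [-0.72086017 -0.04059227 -2.50316108]
shift mm [ 0.5  1.4 14.7] turn [-0.23 -0.    0.04]
tcp in jig -0.001314256278458557 -0.14051103864219977
lead [138. 300.] trail [580. 430.]
-0.0775 [295. 358.] [297. 351.]
-0.004 [ 94. 299.] [ 93. 291.]
0.014 [ 45. 284.] [ 43. 276.]
0.033 [ -6. 269.] [-10. 261.]
0.0785 [-130.  233.] [-136.  224.]
```

View pics/g.png

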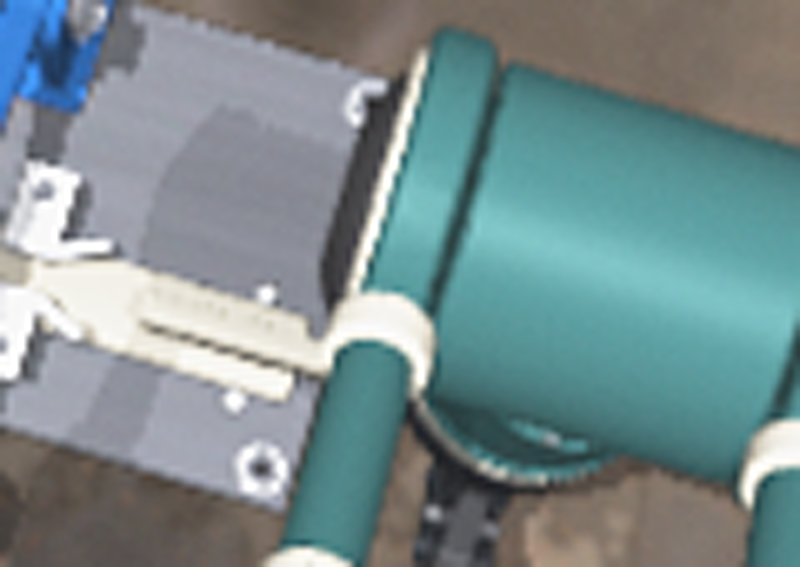

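The held strip's lead end is at about (138,297), in line with the flare mouth centre at (92,288) to within about 1.5 mm. I'll correct sideways, lower onto the flange and start the slide.

{"api": "jog_arm", "payload": {"deltas": [0, 0.0016, 0.004, -0.2, 0, 0, -1, 0, 0.0016, 0.008, -0.2, 0, 0, -1, 0, 0.0016, 0.011, -0.2, 0, 0, -1, 0, 0.0016, 0.0135, -0.2, 0, 0, -1, 0, 0.0016, 0.0145, -0.2, 0, 0, -1, 0, 0.0016, 0.0145, -0.2, 0, 0, -1]}}

```text
time: 10.95
tool_pos: [0.5588, -0.1308, 0.0179]
tcp_rot: [2.494, 1.906, 0.003]
wrist_force: [0.6, 0.1, -2.3]
width: 0.102
grip_force: 78.4
```

{"api": "jog_arm", "payload": {"deltas": [0.006, 0, 0, 0, 0, 0, -1, 0.012, 0, 0, 0, 0, 0, -1, 0.018, 0, 0, 0, 0, 0, -1, 0.024, 0, 0, 0, 0, 0, -1, 0.03, 0, 0, 0, 0, 0, -1, 0.03, 0, 0, 0, 0, 0, -1]}}

```text
time: 11.55
tool_pos: [0.5672, -0.1009, 0.0182]
tcp_rot: [2.493, 1.907, 0.004]
wrist_force: [-0.1, -0.5, -2.8]
width: 0.105
grip_force: 78.4
```

Run:
```python
from h import *
s=readout.read_state();p=s["tool_pos"];print(p,s["width"],s["grip_force"],s["wrist_force"],s["torque"])
q=p[:2]-O;print("tcp in jig",q@JX,q@JY);delta([*J(0,-.041),.0155],-15.3)
```

```text
[ 0.5672301  -0.10093679  0.0181784 ] 0.10526626800942422 78.37422966957092 [-0.05642923 -0.48002061 -2.75125792] [-0.10637983  0.04264863  0.00097285]
tcp in jig 0.002132756450279108 -0.10924596880192361
shift mm [68.2 -2.   2.7] turn [ 0.21 -0.01  0.12]
```

{"api": "jog_arm", "payload": {"deltas": [0, -0.0015, 0.001, 0.1, 0, 0, -1, 0, -0.0015, 0.002, 0.1, 0, 0, -1, 0.003, -0.0015, 0.002, 0.1, 0, 0, -1, 0.008, -0.0015, 0.002, 0.1, 0, 0, -1, 0.013, -0.0015, 0.002, 0.1, 0, 0, -1, 0.018, -0.0015, 0.002, 0.1, 0, 0, -1, 0.018, -0.0015, 0.002, 0.1, 0, 0, -1]}}

```text
time: 12.25
tool_pos: [0.5705, -0.0834, 0.0162]
tcp_rot: [2.495, 1.907, 0.002]
wrist_force: [0.1, 0.1, -3.1]
width: 0.099
grip_force: 78.4
```

Run:
```python
from h import *
s=readout.read_state();p=s["tool_pos"];print(p,s["width"],s["grip_force"],s["wrist_force"],s["torque"])
q=p[:2]-O;print("tcp in jig",q@JX,q@JY);delta([*J(0,-.041),.0155],-15.3)
```

```text
[ 0.57048058 -0.08339989  0.01615416] 0.09868305135646797 78.37437629699707 [ 0.14121104  0.06192522 -3.05338467] [-0.11857428  0.03655061  0.06393   ]
tcp in jig 0.0006405141586094931 -0.09147290698443619
shift mm [50.5 -0.6  0.7] turn [ 0.11 -0.01  0.1 ]
```

{"api": "jog_arm", "payload": {"deltas": [0.006, 0, 0, 0, 0, 0, -1, 0.012, 0, 0, 0, 0, 0, -1, 0.018, 0, 0, 0, 0, 0, -1, 0.024, 0, 0, 0, 0, 0, -1, 0.03, 0, 0, 0, 0, 0, -1, 0.036, 0, 0, 0, 0, 0, -1, 0.041, 0, 0, 0, 0, 0, -1, 0.041, 0, 0, 0, 0, 0, -1]}}

```text
time: 13.05
tool_pos: [0.5814, -0.0438, 0.0162]
tcp_rot: [2.495, 1.907, 0.002]
wrist_force: [0.8, -0.3, -2.4]
width: 0.103
grip_force: 78.4
```

{"api": "jog_arm", "payload": {"deltas": [0.002, 0, 0.0005, 0, 0, 0, -1, 0.004, 0, 0.0005, 0, 0, 0, -1, 0.006, 0, 0.0005, 0, 0, 0, -1, 0.006, 0, 0.0005, 0, 0, 0, -1]}}

```text
time: 13.45
tool_pos: [0.5827, -0.0386, 0.0156]
tcp_rot: [2.495, 1.906, 0.002]
wrist_force: [0.2, 0.5, -2.3]
width: 0.1
grip_force: 78.4
```

Run:
```python
from h import *
s=readout.read_state();p=s["tool_pos"];print(p,s["width"],s["grip_force"],s["wrist_force"],s["torque"],"along",s["wrist_force"][:2]@JY)
q=p[:2]-O;print("tcp in jig",q@JX,q@JY);delta([*J(0,-.041),.0155],-15.3)
```

```text
[ 0.58272169 -0.03863055  0.01562773] 0.09961189334262915 78.36857557296753 [ 0.23182052  0.54371873 -2.29254866] [-0.11416698 -0.15271487 -0.08343317] along 0.5856191214384361
tcp in jig 0.0006343467135981507 -0.045060212115127216
shift mm [ 4.1 -0.6  0.1] turn [ 0.11 -0.01  0.05]
```

No contact yet, so I'll creep on to the stop.

{"api": "jog_arm", "payload": {"deltas": [0.001, 0, 0, 0, 0, 0, -1, 0.002, 0, 0, 0, 0, 0, -1, 0.003, 0, 0, 0, 0, 0, -1, 0.003, 0, 0, 0, 0, 0, -1]}}

```text
time: 13.85
tool_pos: [0.5835, -0.0358, 0.0157]
tcp_rot: [2.495, 1.906, 0.002]
wrist_force: [1.4, -0.5, -3.0]
width: 0.098
grip_force: 78.4
```

{"api": "jog_arm", "payload": {"deltas": [0.001, 0, 0, 0, 0, 0, -1, 0.002, 0, 0, 0, 0, 0, -1, 0.002, 0, 0, 0, 0, 0, -1]}}

```text
time: 14.15
tool_pos: [0.5839, -0.0342, 0.0156]
tcp_rot: [2.495, 1.906, 0.001]
wrist_force: [-0.3, -2.1, -2.5]
width: 0.101
grip_force: 78.4
```

{"api": "jog_arm", "payload": {"deltas": [0.001, 0, 0, 0, 0, 0, -1, 0.002, 0, 0, 0, 0, 0, -1, 0.002, 0, 0, 0, 0, 0, -1]}}

```text
time: 14.45
tool_pos: [0.5839, -0.0341, 0.0156]
tcp_rot: [2.493, 1.906, -0.003]
wrist_force: [-2.1, -9.7, -0.9]
width: 0.101
grip_force: 78.7
```

Run:
```python
from h import *
s=readout.read_state();p=s["tool_pos"];print(p,s["wrist_force"],s["torque"],"along",s["wrist_force"][:2]@JY)
q=p[:2]-O;print("tcp in jig",q@JX,q@JY)
```

```text
[ 0.58385186 -0.03411384  0.01564577] [-2.07455324 -9.71004484 -0.89126585] [-1.40951719  0.19511568 -0.14061185] along -9.913314474660986
tcp in jig 0.000532623529874321 -0.04040536616021261
```

It's in contact with the stop at the predicted position, pushing 10 N. Next I'll seat it down on the flange, then release.

{"api": "jog_arm", "payload": {"deltas": [0, 0, 0.0005, 0, 0, 0, -1, 0, 0, 0.001, 0, 0, 0, -1, 0, 0, 0.0015, 0, 0, 0, -1, 0, 0, 0.0015, 0, 0, 0, -1]}}

```text
time: 14.85
tool_pos: [0.5841, -0.0342, 0.015]
tcp_rot: [2.493, 1.906, -0.002]
wrist_force: [-3.7, -9.8, 4.2]
width: 0.103
grip_force: 79.4
```

{"api": "jog_arm", "payload": {"deltas": [0, 0, 0, 0, 0, 0, -0.7, 0, 0, 0, 0, 0, 0, -0.6, 0, 0, 0, 0, 0, 0, -0.4, 0, 0, 0, 0, 0, 0, -0.3, 0, 0, 0, 0, 0, 0, -0.3, 0, 0, 0, 0, 0, 0, -0.3]}}

```text
time: 15.45
tool_pos: [0.5844, -0.0318, 0.014]
tcp_rot: [2.495, 1.907, 0.002]
wrist_force: [0.4, -0.7, -0.0]
width: 0.354
grip_force: 0.0
```

{"api": "jog_arm", "payload": {"deltas": [0, 0, -0.01, 0, 0, 0, -0.3, 0, 0, -0.03, 0, 0, 0, -0.3, 0, 0, -0.06, 0, 0, 0, -0.3, -0.02, 0, -0.1, 0, 0, 0, -0.3, -0.05, 0, -0.14, 0, 0, 0, -0.3, -0.09, 0, -0.18, 0, 0, 0, -0.3, -0.12, 0, -0.21, 0, 0, 0, -0.3, -0.15, 0, -0.23, 0, 0, 0, -0.3]}}

```text
time: 16.25
tool_pos: [0.5454, -0.1785, 0.249]
tcp_rot: [2.491, 1.903, 0.006]
wrist_force: [0.6, 0.0, 0.2]
width: 0.349
grip_force: 0.0
```

Run:
```python
from h import *
s=readout.read_state();p=s["tool_pos"];print(p,s["width"])
t=read_camera("top");c=read_camera("side")
a=cv2.resize(t["color"][175:280,250:350],(400,420),interpolation=2)
b=cv2.resize(c["color"][200:330,270:370],(400,520),interpolation=2)[:420+100]
a=cv2.copyMakeBorder(a,0,100,0,0,cv2.BORDER_CONSTANT)
cv2.imwrite("pics/i.png",np.hstack([a,b]))
f=lambda P:np.round((np.array(proj(t,P))-[250,175])*4)
g=lambda P:np.round((np.array(proj(c,P))-[270,200])*4+[400,0])
for y in(-.0765,.0785):print(f([*J(0,y),.052]),g([*J(0,y),.052]),g([*J(0,y),.022]))
print("knob",f([*J(-.097,.045),.179]),g([*J(-.097,.045),.179]))
```

```text
[ 0.54542706 -0.17852424  0.24900244] 0.3488939067400002
[337. 289.] [578. 391.] [578. 439.]
[ 77. 212.] [594. 226.] [593. 271.]
knob [ 58. 377.] [405.  45.]
```

View pics/i.png

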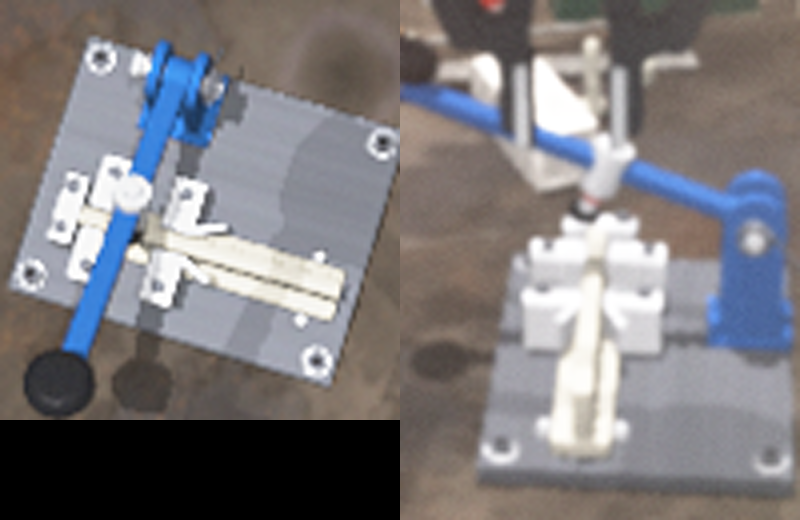

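The strip stands upright in the slot at its predicted home position: its trailing end is at (340,285) against a prediction of (337,289). The lever is up and nothing else has moved. Next I'll shut the fingers and go above the knob.

Run:
```python
from h import *
print(J(-.0975,.0455)); delta([*J(-.0975,.0455),.215],-15.3)
c=read_camera("side")
for y in(0,):
  for th in(0,.3,.37,.44):
    a=.37-th
    L=lambda d,h=0:proj(c,[*J(.085-d*np.cos(a)+h*np.sin(a),.045),.082+d*np.sin(a)+h*np.cos(a)])
    A,B=L(.11),L(.19);print(th,np.round(A,1),np.round(B,1),"slope",(B[1]-A[1])/(B[0]-A[0]))
```

```text
[0.51196188 0.07461498]
shift mm [ 237.1 -101.3   33.2] turn [ 0.62  0.13 -0.15]
0 [309.6 236.5] [273.9 223.3] slope 0.36984291692250837
0.3 [306.2 249.4] [269.  245.9] slope 0.09324306390991934
0.37 [306.1 252.5] [269.  251.2] slope 0.03324178606609936
0.44 [306.3 255.5] [269.5 256.5] slope -0.026393328044919288
```

{"api": "jog_arm", "payload": {"deltas": [0.04, -0.017, 0, 0, 0, 0, -1, 0.08, -0.034, 0, 0, 0, 0, -1, 0.12, -0.051, 0, 0, 0, 0, -1, 0.16, -0.068, 0, 0, 0, 0, -1, 0.2, -0.085, 0, 0.6, 0, 0, -1, 0.237, -0.101, 0, 0.6, 0, 0, -1, 0.237, -0.101, 0.02, 0.6, 0, 0, -1, 0.237, -0.101, 0.02, 0.6, 0, 0, -1]}}

```text
time: 17.2
tool_pos: [0.5063, 0.0807, 0.2202]
tcp_rot: [-2.484, -1.905, 0.017]
wrist_force: [-0.6, 0.2, 0.2]
width: -0.0
grip_force: 0.0
```

```bash
cat >> h.py <<'E'
def status():
    s=readout.read_state();p=s["tool_pos"];q=p[:2]-O
    print("t",s["time"],"jig",np.round([q@JX*1e3,q@JY*1e3,p[2]*1e3],1),"F",np.round(s["wrist_force"],1),"w",round(s["width"],2))
    c=read_camera("side");h=cv2.cvtColor(c["color"],cv2.COLOR_BGR2HSV)
    m=((h[...,0]>100)&(h[...,0]<125)&(h[...,1]>140)&(h[...,2]>60)).astype(np.uint8)
    cols=[]
    for u in range(275,306):
        v=np.nonzero(m[190:275,u])[0]
        if len(v)>3: cols.append((u,v.mean()+190,len(v)))
    cols=np.array(cols)
    if len(cols)>6:
        k=np.polyfit(cols[:,0],cols[:,1],1);sl=k[0]
        f=np.interp(-sl,-np.array([.36984,.09324,.03324,-.02639]),[0,.3,.37,.44])
        print("n",len(cols),cols[0],cols[-1],"slope",sl,"theta",f,"v306",np.polyval(k,306),"v280",np.polyval(k,280))
E
python3 -c "
from h import *
status(); delta([*J(-.0975,.0455),.18],-15.3)"
```

```text
t 17.2 jig [-104.6   49.8  220.2] F [-0.6  0.2  0.2] w -0.0
shift mm [-3.6  6.6 41.4] turn [-0.79  0.11  0.19]
```

Run:
```python
from h import *
c=read_camera("side");h=cv2.cvtColor(c["color"],cv2.COLOR_BGR2HSV)
for u in range(270,312,6): print(u,[(v,*h[v,u]) for v in range(212,250,4)])
```

```text
270 [(212, np.uint8(9), np.uint8(52), np.uint8(69)), (216, np.uint8(8), np.uint8(38), np.uint8(73)), (220, np.uint8(154), np.uint8(21), np.uint8(84)), (224, np.uint8(117), np.uint8(72), np.uint8(124)), (228, np.uint8(14), np.uint8(48), np.uint8(164)), (232, np.uint8(13), np.uint8(53), np.uint8(167)), (236, np.uint8(11), np.uint8(48), np.uint8(159)), (240, np.uint8(11), np.uint8(48), np.uint8(161)), (244, np.uint8(9), np.uint8(43), np.uint8(126)), (248, np.uint8(13), np.uint8(43), np.uint8(124))]
276 [(212, np.uint8(8), np.uint8(52), np.uint8(74)), (216, np.uint8(3), np.uint8(44), np.uint8(69)), (220, np.uint8(135), np.uint8(38), np.uint8(81)), (224, np.uint8(112), np.uint8(122), np.uint8(149)), (228, np.uint8(9), np.uint8(46), np.uint8(151)), (232, np.uint8(12), np.uint8(50), np.uint8(162)), (236, np.uint8(10), np.uint8(48), np.uint8(153)), (240, np.uint8(12), np.uint8(46), np.uint8(145)), (244, np.uint8(8), np.uint8(38), np.uint8(126)), (248, np.uint8(12), np.uint8(40), np.uint8(126))]
282 [(212, np.uint8(12), np.uint8(55), np.uint8(135)), (216, np.uint8(13), np.uint8(23), np.uint8(
[... 1723 characters left out ...]
36, np.uint8(123), np.uint8(18), np.uint8(173)), (240, np.uint8(14), np.uint8(20), np.uint8(189)), (244, np.uint8(11), np.uint8(32), np.uint8(127)), (248, np.uint8(12), np.uint8(50), np.uint8(117))]
306 [(212, np.uint8(10), np.uint8(56), np.uint8(110)), (216, np.uint8(12), np.uint8(5), np.uint8(251)), (220, np.uint8(0), np.uint8(0), np.uint8(255)), (224, np.uint8(30), np.uint8(1), np.uint8(254)), (228, np.uint8(30), np.uint8(1), np.uint8(255)), (232, np.uint8(109), np.uint8(39), np.uint8(245)), (236, np.uint8(111), np.uint8(126), np.uint8(166)), (240, np.uint8(11), np.uint8(14), np.uint8(200)), (244, np.uint8(11), np.uint8(17), np.uint8(205)), (248, np.uint8(9), np.uint8(34), np.uint8(105))]
```

{"api": "jog_arm", "payload": {"deltas": [-0.003, 0.006, 0.005, -0.7, 0, 0, -1, -0.0035, 0.0065, 0.01, -0.7, 0, 0, -1, -0.0035, 0.0065, 0.015, -0.7, 0, 0, -1, -0.0035, 0.0065, 0.02, -0.7, 0, 0, -1, -0.0035, 0.0065, 0.02, -0.7, 0, 0, -1]}}

```text
time: 17.8
tool_pos: [0.514, 0.0731, 0.2028]
tcp_rot: [2.496, 1.905, 0.001]
wrist_force: [-1.1, 0.4, -0.3]
width: -0.007
grip_force: 0.0
```

```bash
sed -i 's/h\[...,1\]>140/h[...,1]>70/' h.py; python3 -c "
from h import *
status()"
```

```text
t 17.8 jig [-95.1  44.6 202.8] F [-1.1  0.4 -0.3] w -0.01
n 31 [275. 223.   5.] [305. 234.   5.] slope 0.38568548387096846 theta 0.0 v306 234.83225806451605 v280 224.80443548387086
```

{"api": "jog_arm", "payload": {"deltas": [0, 0, 0.004, 0, 0, 0, -1, 0, 0, 0.008, 0, 0, 0, -1, 0, 0, 0.012, 0, 0, 0, -1, 0, 0, 0.012, 0, 0, 0, -1]}}

```text
time: 18.25
tool_pos: [0.5141, 0.0735, 0.191]
tcp_rot: [2.495, 1.906, 0.001]
wrist_force: [-0.4, -0.7, 0.2]
width: 0.002
grip_force: 0.0
```

{"api": "jog_arm", "payload": {"deltas": [0, 0, 0.003, 0, 0, 0, -1, 0, 0, 0.006, 0, 0, 0, -1, 0, 0, 0.009, 0, 0, 0, -1, 0, 0, 0.009, 0, 0, 0, -1]}}

```text
time: 18.65
tool_pos: [0.5143, 0.0735, 0.1822]
tcp_rot: [2.495, 1.906, 0.002]
wrist_force: [0.4, 0.4, -0.2]
width: 0.003
grip_force: 0.0
```

```bash
python3 -c "
from h import *
status()"
```

```text
t 18.65 jig [-94.9  45.  182.2] F [ 0.4  0.4 -0.2] w 0.0
n 31 [275. 223.   5.] [305. 234.   5.] slope 0.38709677419354876 theta 0.0 v306 234.90322580645156 v280 224.83870967741927
```

{"api": "jog_arm", "payload": {"deltas": [0, -0.001, 0.003, 0, 0, 0, -1, 0, -0.002, 0.006, 0, 0, 0, -1, 0, -0.002, 0.009, 0, 0, 0, -1, 0, -0.002, 0.009, 0, 0, 0, -1]}}

```text
time: 19.1
tool_pos: [0.5123, 0.074, 0.1732]
tcp_rot: [2.495, 1.906, 0.002]
wrist_force: [0.6, -0.5, -0.4]
width: -0.003
grip_force: 0.0
```

{"api": "jog_arm", "payload": {"deltas": [0, 0, 0.002, 0, 0, 0, -1, 0, 0, 0.004, 0, 0, 0, -1, 0, 0, 0.004, 0, 0, 0, -1]}}

```text
time: 19.4
tool_pos: [0.5129, 0.0741, 0.1699]
tcp_rot: [2.494, 1.906, 0.004]
wrist_force: [-0.0, 1.2, 1.5]
width: 0.001
grip_force: 0.8
```

{"api": "jog_arm", "payload": {"deltas": [0, 0, 0.002, 0, 0, 0, -1, 0, 0, 0.004, 0, 0, 0, -1, 0, 0, 0.004, 0, 0, 0, -1]}}

```text
time: 19.7
tool_pos: [0.5128, 0.0741, 0.1656]
tcp_rot: [2.494, 1.906, 0.003]
wrist_force: [-0.1, 0.4, 2.1]
width: 0.002
grip_force: 0.9
```

```bash
python3 -c "
from h import *
status()"
```

```text
t 19.7 jig [-96.6  45.2 165.6] F [-0.1  0.4  2.1] w 0.0
n 31 [275.  225.5   6. ] [305. 236.   5.] slope 0.3616935483870971 theta 0.008835630816597497 v306 236.56129032258062 v280 227.1572580645161
```

{"api": "jog_arm", "payload": {"deltas": [0, -0.004, 0.006, 0, 0, 0, -1, 0, -0.008, 0.0136, 0, 0, 0, -1, 0, -0.011, 0.023, 0, 0, 0, -1, 0, -0.014, 0.033, 0, 0, 0, -1, 0, -0.016, 0.041, 0, 0, 0, -1, 0, -0.018, 0.047, 0, 0, 0, -1, 0, -0.019, 0.05, 0, 0, 0, -1, 0, -0.019, 0.05, 0, 0, 0, -1]}}

```text
time: 20.55
tool_pos: [0.4944, 0.0789, 0.1154]
tcp_rot: [2.494, 1.906, 0.002]
wrist_force: [1.4, 0.0, 2.9]
width: 0.001
grip_force: 1.6
```

{"api": "jog_arm", "payload": {"deltas": [0, -0.0005, 0.003, 0, 0, 0, -1, 0, -0.001, 0.006, 0, 0, 0, -1, 0, -0.001, 0.009, 0, 0, 0, -1, 0, -0.001, 0.011, 0, 0, 0, -1, 0, -0.001, 0.011, 0, 0, 0, -1]}}

```text
time: 21.05
tool_pos: [0.4928, 0.0794, 0.105]
tcp_rot: [2.496, 1.906, 0.001]
wrist_force: [-2.8, 0.8, 7.9]
width: 0.002
grip_force: 4.3
```

```bash
python3 -c "
from h import *
status();status()"
```

```text
t 21.05 jig [-117.2   45.1  105. ] F [-2.8  0.8  7.9] w 0.0
n 31 [275.  248.5   6. ] [305.  250.5   6. ] slope 0.05383064516129161 theta 0.34597758064515977 v306 250.32903225806447 v280 248.9294354838709
t 21.1 jig [-117.2   45.1  105.1] F [-3.9  0.4  8.5] w 0.0
n 31 [275.  248.5   6. ] [305.  250.5   6. ] slope 0.05987903225806425 theta 0.33892112903225835 v306 250.3774193548387 v280 248.82056451612902
```

{"api": "jog_arm", "payload": {"deltas": [0, 0, 0.002, 0, 0, 0, -1, 0, -0.0005, 0.004, 0, 0, 0, -1, 0, -0.001, 0.0065, 0, 0, 0, -1, 0, -0.001, 0.0065, 0, 0, 0, -1, 0, -0.001, 0.0065, 0, 0, 0, -1]}}

```text
time: 21.65
tool_pos: [0.492, 0.0796, 0.099]
tcp_rot: [2.495, 1.906, 0.001]
wrist_force: [-4.6, 0.2, 10.6]
width: 0.0
grip_force: 5.2
```

```bash
python3 -c "
from h import *
status();status()
c=read_camera('side');im=c['color'];h=cv2.cvtColor(im,cv2.COLOR_BGR2HSV)
for u in range(410//1,411):pass
a=.0
for d,hh in((.085,0),):
  for k in range(20,62,4):print(-k,np.round(proj(c,[*J(0.0,.045),.082-k/1e3]),1))
for v in range(246,272):
  print(v,' '.join('%3d/%3d/%3d'%tuple(h[v,u]) for u in range(312,326,2)))
"
```

```text
t 21.65 jig [-118.1   45.1   99. ] F [-4.6  0.2 10.6] w 0.0
n 31 [275.  250.5   6. ] [305.  251.5   6. ] slope 0.03588709677419417 theta 0.3669117204301068 v306 251.62258064516126 v280 250.68951612903223
t 21.7 jig [-118.1   45.1   99. ] F [-4.2  0.8 10.1] w 0.01
n 31 [275.  250.5   6. ] [305.  251.5   6. ] slope 0.03487903225806571 theta 0.36808779569892336 v306 251.5903225806451 v280 250.6834677419354
-20 [317.7 260.8]
-24 [317.7 262.3]
-28 [317.7 263.9]
-32 [317.6 265.4]
-36 [317.6 267. ]
-40 [317.6 268.5]
-44 [317.6 270. ]
-48 [317.6 271.6]
-52 [317.6 273.1]
-56 [317.6 274.6]
-60 [317.6 276.1]
246  15/ 25/142   8/ 12/168 165/  2/243 150/  2/237 135/  2/233   0/  6/204   9/ 30/137
247   8/ 29/106   6/  6/202 150/  1/253 130/  3/225 140/  3/224 165/  2/246  11/ 16/173
248 118/ 49/136 130/  7/226   0/  0/254 135/  2/236 135/  2/236 150/  1/253 176/ 10/196
249 111/114/199 114/ 24/224   0/  1/254   0/  0/251 150/  1/251  30/  1/253 120/ 21/197
250 108/138/233 111/ 58/214 150/  1/244 120/  1/251   0/  0/251 150/  1/240 111/ 81/213
251 108/144/236 110/ 88/215 138/  6/224 135/  2/236 150
[... 1092 characters left out ...]
 150/  1/253 150/  2/240 170/  8/ 97 158/ 10/106 158/ 11/ 92 150/  1/176 150/  1/255
265 150/  1/237 135/  2/218 170/  7/115   0/ 12/ 82  15/ 12/ 84 135/  3/163 150/  1/240
266 150/  1/211 150/  3/204  15/  3/147  18/ 21/121  13/ 19/122 135/  3/175 135/  2/216
267 135/  2/206   0/  0/206  13/ 10/187  17/ 22/184  17/ 24/172 173/  5/194 143/  5/206
268 130/  4/207 160/  4/203  19/ 13/213  24/ 21/234  18/ 22/213 165/  3/196 135/  5/203
269 150/  2/209 130/  4/207  18/ 14/226  23/  9/250  21/ 14/241  15/  5/198 135/  5/204
270 135/  2/238 135/  2/233  20/ 10/231  25/  6/252  22/ 11/248   6/  6/207 143/  5/215
271   0/  0/254 120/  1/252  20/ 10/235  20/  6/253  20/  9/248 165/  2/232 120/  1/241
```

{"api": "jog_arm", "payload": {"deltas": [0, 0, 0.0005, 0, 0, 0, -1, 0, 0, 0.0005, 0, 0, 0, -1, 0, 0, 0.0005, 0, 0, 0, -1, 0, 0, 0.0005, 0, 0, 0, -1, 0, 0, 0.0005, 0, 0, 0, -1, 0, 0, 0.0005, 0, 0, 0, -1]}}

```text
time: 22.4
tool_pos: [0.492, 0.0796, 0.0986]
tcp_rot: [2.495, 1.906, 0.001]
wrist_force: [-3.6, 0.2, 10.5]
width: 0.003
grip_force: 5.3
```

```bash
python3 -c "
from h import *
status()
t=read_camera('top');h=cv2.cvtColor(t['color'],cv2.COLOR_BGR2HSV)
print('trail pred',proj(t,[*J(0,-.0765),.052]))
finish_job()"
```

```text
t 22.4 jig [-118.1   45.1   98.6] F [-3.6  0.2 10.5] w 0.0
n 31 [275.  250.5   6. ] [305.  251.5   6. ] slope 0.035887096774194244 theta 0.3669117204301067 v306 251.75161290322578 v280 250.8185483870967
trail pred (np.float64(334.3093749760947), np.float64(247.17595088716286))
the job is handed in; nothing more can be done
```

I slid the strip on edge against the end stop and released it, then handed the job in at 22.4 s with the lever held down at about 0.37 rad (roughly 6 mm of foot travel). I judged the travel from lever angle, knob height and force, because the red line was too small to see in the camera.

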